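# Hold a shim blade snug between two plates

## Task

Take the wider of the two steel shim blades out of its storage block by the handle and slide it, upright and square, edge first down into the tapering gap between the two plates of the fixture, until both plates drag on it snugly; do not ram it or push it out below the plates. Finish while still holding the blade at that depth, as if for a colleague about to tighten the fixture: do not let go. Leave the narrow blade and the other loose things where they are.

Things in the scene. Friction and masses are not known exactly. Their poses are not given: they have to be found in the camera images.
- stand: fixed grey storage block, 60 x 150 x 92 mm (x, y, z) on a dark foot plate 76 x 166 mm; origin: middle of its underside. Two slots in its top, each 7 mm (x) by 31 mm (y), at y = -36 and +36 mm; one blade hangs in each, handle up, its shoulders on the block's top, its tip 7 mm above the bench. Which blade is in which slot varies.
- wide_blade: the blade to use: steel, 4 mm thick (x), 28 mm wide (y), 85 mm long (z), under an aluminium handle 14 mm thick (x), 28 mm wide, 55 mm tall; 0.1 kg. Origin: middle of the blade's lower edge (tip); z points up to the handle (z = 85 to 140 mm). Grip the handle from above across its thickness (fingers close along x), at about z = 115 mm.
- narrow_blade: a second blade, only 14 mm wide in blade and handle, otherwise of the same sizes and axes; to be left in its slot (it may not move more than 15 mm). Its handle stands up to 147 mm above the bench: lift the wide blade over it.
- fixture: fixed base of the two-plate fixture, 170 (x) x 90 (y) mm, 14 mm thick, with end blocks up to 47 mm and two rods along x; origin: middle of its underside. A head on the rods carries both plates and floats up to 10 mm either way along x, centred only by a soft spring (0.15 N/mm), so the plates centre themselves on the blade.
- fixed_plate: steel plate 8 x 60 x 65 mm on the -x side of the gap. Origin: middle of the lower edge of its inner face, 46 mm above the bench; x points across the gap to the sprung plate, y along the plate, z up. It leans away from the gap by 1 in 16, going up. Below it 32 mm is free down to the base.
- sprung_plate: mirror image of the fixed plate, on the +x side; origin: middle of the lower edge of its inner face; same axes. A spring (8 N/mm, 1 N preload) pushes it towards the gap; it yields up to 6 mm. The gap narrows by 1 mm per 8 mm of depth, from 8.5-10.5 mm at the top to 0.4-2.4 mm at the bottom: its setting differs each time and must be felt.
- gap_mouth (a point): middle of the gap at the plates' top edges, 111 mm above the bench; flared lips (to 118 mm) lead in. Axes as the fixed plate. The blade meets both plates with its tip 36 to 52 mm below this point; below, the squeeze grows about 0.9 N per mm; the push on the hand is about as large as one plate's squeeze. Snug is 2 to 10 N from each plate: stop when the push has risen by about 6 N.
- tape_roll: roll of black tape, 63 mm across, 19 mm high, loose, lying flat; a bystander. Origin: centre of its underside.
- reducer: white plastic pipe reducer, 43 mm across, 48 mm high, loose, standing; a bystander. Origin: centre of its underside.
- beaker: small clear beaker, 50 mm across, 60 mm high, loose, standing; a bystander. Origin: centre of its underside.
Things that resemble listed ones, but are neither listed nor needed, are in the scene too. Leave any red look-alike of the wide_blade alone.

How it is judged:
By the outcome, as a careful person would: the job done as asked, in the order asked, and still so for the second after the job is handed in, while the arm keeps its last pose, push and grip.
It also fails if it takes over 58 s, if anything falls off the work surface, if the arm or the gripper's body presses on something with over 40 N, if the wrist force passes 120 N, or if a joint passes its speed limit or range.

## Robot

A 6-joint arm with a two-finger parallel gripper is mounted at the origin on a cart in front of the work surface, level with it; the furniture and walls round the work are solid. World frame = base frame: x ahead of the robot, y to its left, z up, the work surface at z = 0. Lengths are in m, angles in rad, forces in N, time in s.
With the tool pointing down it reaches from about 0.225 to 0.875 m from the base axis. Payload 3.4 kg.
Tool frame: the origin (TCP) lies on the centre line of the jaws, within the pads' length; the fingertips stand 14 mm ahead of it and the grasp point (between the pads) lies 5 mm behind it; z points along the fingers, y is the line along which they close (so a half turn about z gives the same grasp; the last joint's range is limited). The gripper opens to 85 mm and grips with 20 to 120 N. Pads are 22 mm wide; open, the fingers measure 114 mm over their backs; the gripper's body (76 mm by 85 mm) begins 54 mm behind the grasp point. The pads swing forward as they close: fully open they stand 13 mm farther back than shut.
Start: joints at [0.989, 0.276, 1.505, -0, 1.361, -0.121], TCP at [0.256, 0.515, 0.245] pointing down, gripper open.
Joint ranges: [-2.89, 2.89], [-0.75, 2.08], [0.22, 2.7], [-1.18, 4.32], [0.11, 2.71], [-2.7, 2.7]. Speed limits (rad/s): [2.57, 2.57, 3.14, 3.14, 3.14, 3.14].

## Interface

Orientations are given as a unit quaternion [w, x, y, z].
In Python, from rig import manip, eyes gives the robot as it stands.
- The arm moves only by the shell command python3 -m creep 'ROWS' [FORCE]. ROWS is JSON, a list of rows, each a list of 5 numbers: the opening, from 0 (shut) to 1 (fully open), then the shift along the tool's x, y, z normalised to -1 to 1, where 1 is 0.5 m, then the turn about the tool's z normalised to -1 to 1, where 1 is 360 degrees. In form: [[fingers, dx, dy, dz, spin], ...]. A call has 1 to 10 rows; each row is the pose to reach, as a shift and turn from the pose commanded when the call began, along the tool's axes at that moment, turning the shorter way round; what a row does not reach only later rows make up. A row lasts 1/10 s, in which the tool goes at most 50 mm and 8.59 degrees, less where a joint would pass 70% of its speed; a pose out of reach is approached as far as the arm can. A call with a number of a shift or a turn outside -1 to 1 is refused whole. A call with a gripper value outside its range is refused whole. The fingers move at their own pace and stop on an object; FORCE is the grip in N (left out, the last holds). Time passes only in rows, so rows that repeat a pose let the fingers close. It gives the time, the measured TCP pose, the force, the opening and the grip force at its end, in the units of the state.
- manip.get_state(): the state, without advancing time (a new reading comes with each control period).
- eyes.get_image(name): name is "scene" or "top" or "wrist"; returns a dict with "frame" (400x640x3 uint8, red, green, blue), "fx", "fy", "cx", "cy" (pixels), "k1" (the pictures are not rectified: a ray, as slopes to the right and down, at radius r is drawn at 1 + k1 r^2 times it, then the intrinsics apply), "R" (3x3) and "t" (3): a world point X has camera coordinates R X + t. Camera axes: x right, y down, z forward; pixel columns grow to the right and rows downward; lengths in m; the calibration is good to about 2 mm. A picture is of the moment at which its call begins. There is no depth.
- manip.sign_off(): hands the job in; it is judged then, once.
Trained networks look in the newest picture that a camera, given by its name, has taken for a name from the list of things; names that differ only in an ending like _2 or _b are one class to them, and where a whole thing is asked for, a point or a joint stands for the part that bears it (a point fixed in the world has none). Each returns a list of dicts, best first, with "confidence" (0 to 1); they miss things now and then, are a little off and sometimes report something else, mostly with a low value. They report only what shows in the picture. A call takes as long as a camera call. They do not tell look-alikes from the thing itself.
- eyes.regions_of(camera, label): "mask" (400x640 bool, what is visible of it) and "bbox" ([left, top, right, bottom] in pixels, round what is visible of it).
- eyes.place_of(camera, label): "centre" ([column, row] in pixels: a listed point, or the origin of a listed thing).
The state is a dict: "clock": time; "qpos": joint angles; "qd": joint speeds; "effort": joint torques, N m; "position": TCP position; "ee_rot": TCP orientation; "contact_force": force on the tool from outside, world axes, zero at the start; "moment": the same for the moment, N m; "width": finger opening in m; "gripper_force": force on a finger pad.
Only numpy, scipy, OpenCV 4.12 (cv2) and the standard library are available. Lean on these libraries where they do the work, as an engineer would, in place of code of your own. Each camera call takes 0.05 s, during which the arm holds its last target. There are 200 camera calls.

## Working session

There is one attempt and no reset: what is moved stays moved. The work goes in short steps, Python scripts to look and compute and a shell command to move; the robot and the scene stay as the last step left them, time stands still between calls to the robot, and variables do not carry over. Pictures are saved under pics/ and viewed, at most 10 in all, crops included, and the job is handed in when it is done.

```bash
mkdir -p pics; ls
cat > h.py <<'E'
import numpy as np, cv2
from rig import manip, eyes
def cam(n):
    return eyes.get_image(n)
def ray(d,p):
    K=np.array([[d['fx'],0,d['cx']],[0,d['fy'],d['cy']],[0,0,1.]])
    q=cv2.undistortPoints(np.array([[p]],float),K,np.array([d['k1'],0,0,0,0.]))[0,0]
    R=np.array(d['R']);t=np.array(d['t'])
    v=R.T@np.array([q[0],q[1],1]); return -R.T@t, v/np.linalg.norm(v)
def atz(d,p,z):
    o,v=ray(d,p); return o+v*(z-o[2])/v[2]
def tri(rs):
    A=sum(np.eye(3)-np.outer(v,v) for o,v in rs); b=sum((np.eye(3)-np.outer(v,v))@o for o,v in rs)
    return np.linalg.solve(A,b)
def proj(d,X):
    K=np.array([[d['fx'],0,d['cx']],[0,d['fy'],d['cy']],[0,0,1.]])
    R=np.array(d['R']);return cv2.projectPoints(np.atleast_2d(np.array(X,float)),cv2.Rodrigues(R)[0],np.array(d['t'],float),K,np.array([d['k1'],0,0,0,0.]))[0][:,0]
def save(d,n): cv2.imwrite('pics/'+n,cv2.cvtColor(d['frame'],cv2.COLOR_RGB2BGR))
E
python3 - <<'E'
from h import *
print(manip.get_state())
for n in ['scene','top']:
    d=cam(n); save(d,n+'0.png'); print(n,d['fx'],-np.array(d['R']).T@d['t'],np.array(d['R'])[2])
    for l in ['stand','wide_blade','narrow_blade','fixture','fixed_plate','sprung_plate','gap_mouth','tape_roll','reducer','beaker']:
        for r in eyes.place_of(n,l)[:3]: print(n,l,np.round(r['centre'],1),round(r['confidence'],2))
        if 'blade' in l:
            for r in eyes.regions_of(n,l)[:3]: print('  reg',r['bbox'],round(r['confidence'],2))
E
```

```text
pics
{'clock': 0.0, 'qpos': array([ 9.88994155e-01,  2.76604069e-01,  1.50613128e+00,  3.34067370e-05,
        1.36072396e+00, -1.21021035e-01]), 'qd': array([ 2.18708038e-05,  1.15095061e-04, -4.45629018e-04, -1.16434818e-03,
       -1.44261779e-03,  1.28818785e-03]), 'effort': array([-1.41737044e-03, -4.16768861e+01, -2.45804429e+01, -4.58241266e-04,
        1.10271786e-02, -6.35451755e-06]), 'position': array([0.25539651, 0.51460021, 0.24443527]), 'ee_rot': array([-3.36607990e-04,  2.28361096e-01,  9.73576057e-01, -8.70667536e-04]), 'contact_force': array([ 0.69107527,  0.31308225, -0.26254589]), 'moment': array([-0.00818991, -0.00106492,  0.04462612]), 'gripper_force': 0.0, 'width': 0.0855076830702463}
scene 430.7211660863671 [-0.25367032 -0.40863853  0.74971624] [ 0.69310889  0.44518471 -0.56693089]
scene stand [414.4 237.5] 0.66
scene stand [294.1 222.3] 0.57
scene wide_blade [241.5 234.5] 0.69
  reg [301.0, 157.6, 310.4, 179.5] 0.71
  reg [230.3, 189.1, 247.1, 232.5] 0.58
  reg [279.4, 172.6, 287.0, 198.1] 0.51
  reg [306.0, 178.8, 309.4, 200.9] 0.43
scene fixture [414.8 274. ] 0.97
scene fixture [362.2 217.5] 0.63
scene fixed_plate [410.5 262.6] 0.79
scene gap_mouth [415.6 236.7] 0.73
scene tape_roll [317.8 264.9] 0.85
scene reducer [364.1 218.3] 0.59
scene beaker [218.6 202. ] 0.8
top 416.1816554033913 [0.45900859 0.07336718 1.15318082] [ 0.07548046  0.00108383 -0.99714669]
top stand [290.1 201.3] 0.67
top wide_blade [275.  202.3] 0.65
top wide_blade [255.  239.6] 0.59
top narrow_blade [300.3 191.5] 0.54
  reg [294.3, 183.8, 301.7, 195.9] 0.38
top fixture [413.7 208.1] 0.62
top fixed_plate [421.3 210.2] 0.82
top sprung_plate [342.8 242.2] 0.59
top sprung_plate [418.9 205.5] 0.51
top gap_mouth [426.5 203.6] 0.96
top tape_roll [339.7 243.1] 0.75
top reducer [346.3 158.1] 0.46
top beaker [195.1 217.6] 0.71
```

Run:
```python
import cv2
a=cv2.imread('pics/scene0.png')[130:310,200:480];b=cv2.imread('pics/top0.png')[130:300,180:460]
cv2.imwrite('pics/a.png',cv2.resize(a,None,fx=2.85,fy=2.85,interpolation=2));cv2.imwrite('pics/b.png',cv2.resize(b,None,fx=2.85,fy=2.85,interpolation=2))
```

```text
(no output)
```

View pics/a.png

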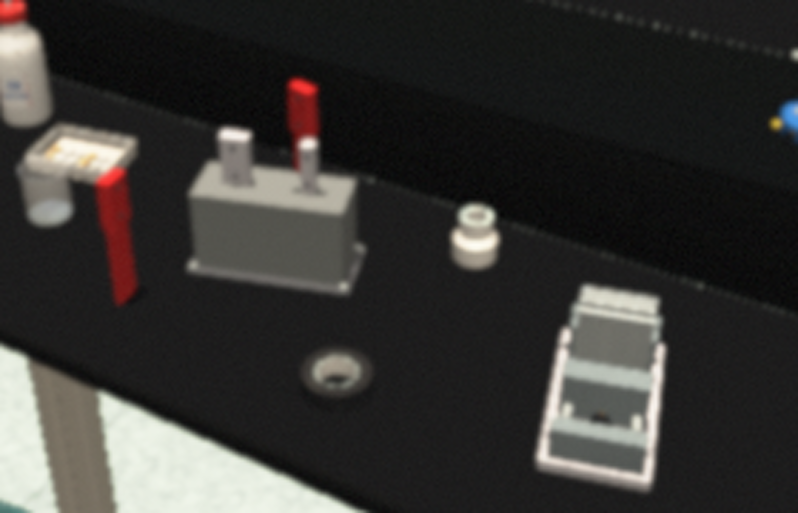

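View pics/b.png

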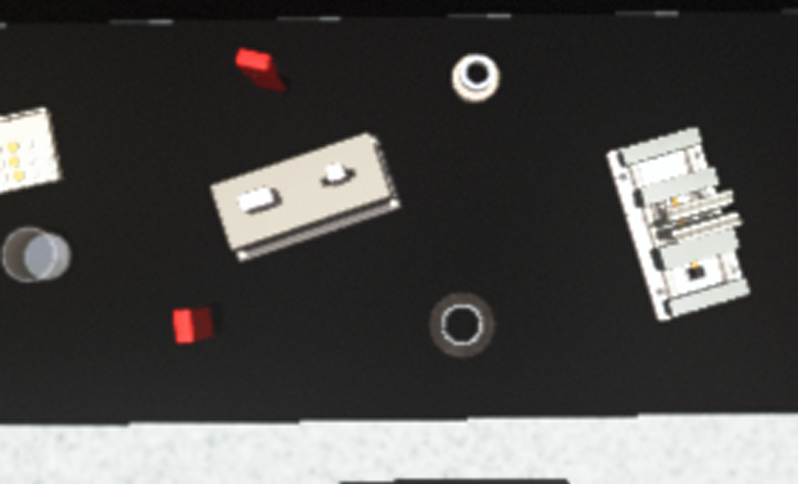

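The scene shows the stand with the wide handle at about scene (283,184) / top (270,200), and the narrow one at top (298,191). There are two red look-alikes. The fixture is at top (423,207), with the gap running right and slightly up. Next are rough positions.

Run:
```python
from h import *
s=cam('scene');t=cam('top');w=cam('wrist'); 
print('wide top',tri([ray(s,(282.6,176)),ray(t,(271,199))]), atz(t,(271,199),.147))
for l in ['fixed_plate','gap_mouth']:
    a=eyes.place_of('scene',l);b=eyes.place_of('top',l)
    for x in a:
        for y in b: print(l,x['confidence'],y['confidence'],tri([ray(s,x['centre']),ray(t,y['centre'])]))
print('mouth z',atz(t,(426.5,203.6),.111))
def P(x,y): return (180+x/2.85,130+y/2.85)
# stand top edge corners (approx), fixture end-block edges
def yaw(p,q,z):
    a=atz(t,P(*p),z);b=atz(t,P(*q),z);print(a.round(3),b.round(3),np.degrees(np.arctan2(*(b-a)[:2][::-1])))
yaw((212,185),(372,133),.092);yaw((240,250),(395,196),.092);yaw((612,153),(698,128),.047);yaw((662,300),(745,280),.047)
st=manip.get_state();print('cam in world',-np.array(w['R']).T@w['t'],'tcp',st['position'],'axes',np.array(w['R']).round(3),w['fx'])
```

```text
wide top [0.54011525 0.19272118 0.15072698] [0.54080491 0.1926128  0.147     ]
fixed_plate 0.79 0.75 [ 0.52025061 -0.19387131  0.04127732]
gap_mouth 0.65 0.68 [ 0.52442129 -0.19247044  0.112652  ]
mouth z [ 0.52567603 -0.19404429  0.111     ]
[0.556 0.242 0.092] [0.601 0.097 0.092] -72.84136061020925
[0.498 0.217 0.092] [0.544 0.077 0.092] -71.68110026880676
[ 0.585 -0.127  0.047] [ 0.607 -0.209  0.047] -74.7175856978572
[ 0.446 -0.17   0.047] [ 0.463 -0.248  0.047] -77.64130658926192
cam in world [0.19638053 0.54444441 0.37377186] tcp [0.25572194 0.51506049 0.2453454 ] axes [[ 0.444  0.896  0.   ]
 [ 0.865 -0.428  0.26 ]
 [ 0.234 -0.115 -0.965]] 315.4769252321198
```

```bash
cat >> h.py <<'E'
from scipy.spatial.transform import Rotation as Ro
def rows(tgt,yaw_y,cmd=None):
    "target tcp xyz and world angle (deg) of tool y; prints dx dy dz spin normalised"
    s=manip.get_state();q=s['ee_rot'];R=Ro.from_quat([*q[1:],q[0]]).as_matrix()
    p=np.array(s['position'] if cmd is None else cmd)
    d=R.T@(np.array(tgt)-p);a=np.degrees(np.arctan2(R[1,1],R[0,1]))
    k=(yaw_y-a+90)%180-90
    print('yaw now',a,'tilt',R[:,2].round(4),'row',(d/.5).round(4),'spin',round(-k/360,4))
E
python3 - <<'E'
from h import *
rows([.54,.193,.30],17.7,[.256,.515,.245])
E
python3 -m creep '[[1,-0.796,-0.324,-0.11,0.1275],[1,-0.796,-0.324,-0.11,0.1275],[1,-0.796,-0.324,-0.11,0.1275],[1,-0.796,-0.324,-0.11,0.1275],[1,-0.796,-0.324,-0.11,0.1275],[1,-0.796,-0.324,-0.11,0.1275],[1,-0.796,-0.324,-0.11,0.1275],[1,-0.796,-0.324,-0.11,0.1275],[1,-0.796,-0.324,-0.11,0.1275],[1,-0.796,-0.324,-0.11,0.1275]]'
python3 -m creep '[[1,0,0,0,0],[1,0,0,0,0]]'
python3 - <<'E'
from h import *
w=cam('wrist'); save(w,'w1.png');print(manip.get_state()['position'])
for l in ['stand','wide_blade','narrow_blade']:
    for r in eyes.regions_of('wrist',l): print(l,r['bbox'],round(r['confidence'],2))
rows([.54,.193,.30],17.7)
E
```

```text
yaw now 63.60082566295999 tilt [ 1.e-04  1.e-04 -1.e+00] row [-0.7951 -0.3243 -0.11  ] spin 0.1275
clock: 2.65
position: [0.5435, 0.1894, 0.3005]
ee_rot: [0.002, 0.592, 0.806, 0.0]
contact_force: [-0.1, 0.8, 0.8]
width: 0.0855
gripper_force: 0.0
clock: 2.85
position: [0.5393, 0.1937, 0.3001]
ee_rot: [-0.001, 0.59, 0.808, -0.0]
contact_force: [-0.4, -0.3, -0.3]
width: 0.0852
gripper_force: 0.0
[0.5391383  0.19393779 0.3001995 ]
stand [298.3, 121.9, 354.9, 264.7] 0.74
wide_blade [217.9, 70.4, 274.7, 94.5] 0.9
wide_blade [408.8, 182.9, 462.9, 233.4] 0.81
wide_blade [320.1, 161.5, 337.6, 200.2] 0.75
narrow_blade [323.6, 223.8, 339.1, 259.8] 0.85
yaw now 17.80216553985186 tilt [-1.e-04  2.e-04 -1.e+00] row [-0.0023  0.0007  0.0008] spin 0.0003
```

View pics/w1.png

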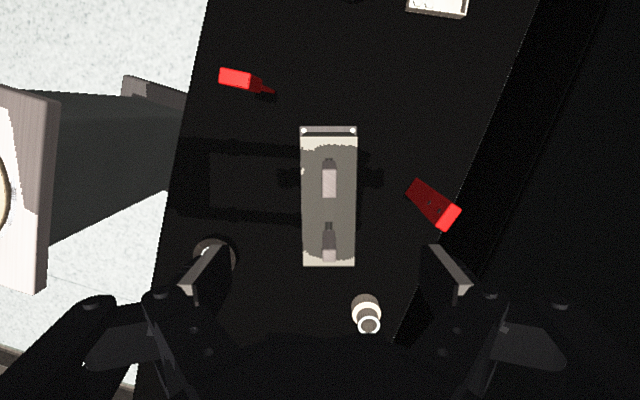

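The wrist view shows the wide handle's top face at about (330,183), the narrow one at (330,245), and stand corners from (301,126) to (355,265). The tool yaw is almost right, so I'll measure precisely.

Run:
```python
from h import *
w=cam('wrist');s=cam('scene');t=cam('top')
g=w['frame'][150:212,312:350].astype(int)
print(g[::3,:,0][:, ::2])
def top(d,x0,y0,x1,y1,th,name):
    f=d['frame'][y0:y1,x0:x1]; m=(f.min(2)>th).astype(np.uint8)
    n,l,st,c=cv2.connectedComponentsWithStats(m); i=1+np.argmax(st[1:,4])
    pts=np.argwhere(l==i)[:,::-1]+[x0,y0]
    r=cv2.minAreaRect(pts.astype(np.float32));print(name,st[i],pts.mean(0),r);return pts.mean(0),cv2.boxPoints(r)
for th in (150,170,190):
    c,b=top(w,312,150,350,212,th,'wrist'); 
    print(atz(w,c,.147), [atz(w,p,.147)[:2].round(4).tolist() for p in b])
c2,b2=top(t,255,190,285,212,235,'top');print(atz(t,c2,.147))
print('tri',tri([ray(w,c),ray(t,c2)]))
```

```text
[[118 119 117 122 124 122 122 122 117 125 121 120 121 123 115 120 120 116
  122]
 [124 124 121 122 119 118 119 125 114 119 122 118 120 119 124 115 123 121
  116]
 [123 121 123 120 126 118 119 124 117 124 126 118 122 119 121 118 118 120
  123]
 [126 124 121 120 120 124  99  76  74  64 100 122 115 123 117 115 121 121
  119]
 [120 123 118 122 117  99  96  90  98  97  92  90 117 124 123 115 112 115
  115]
 [121 119 114 122 120  95  94  93  94  92  93  97 115 118 121 124 120 123
  119]
 [118 123 124 118 123  90 101 105 101 107 111 102 111 121 122 114 115 121
  113]
 [122 120 119 118 123 175 213 206 209 209 207 216 136 119 117 118 112 118
  123]
 [122 124 122 120 119 165 212 210 209 197 200 207 121 126 120 123 121 116
  115]
 [116 125 122 125 118 166 212 209 204 208 205 198 124 117 118 121 117 122
  118]
 [122 122 124 121 122 162 209 204 206 206 200 209 126 116 118 118 116 115
  116]
 [117 120 117 119 122 164 213 209 204 203 201 192 124 117 116 121 117 118
  118]
 [122 120 121 118 118 166 214 210 209 201 201 199 122 113 121 119 119 113
  114]
 [123 121 123 120 117 162 212 212 204 207 202 1
[... 749 characters left out ...]
0.5431, 0.2116], [0.5511, 0.1876], [0.5396, 0.1839]]
wrist [ 11  21  12  26 305] [328.38688525 183.32459016] ((328.5, 183.5), (25.0, 11.0), 90.0)
[0.54122136 0.1980252  0.147     ] [[0.533, 0.2074], [0.5425, 0.2104], [0.5499, 0.1882], [0.5402, 0.1851]]
wrist [12 21  2  5  7] [324.28571429 172.85714286] ((324.5, 173.0), (4.0, 1.0), 90.0)
[0.53467516 0.20612263 0.147     ] [[0.5339, 0.2077], [0.5348, 0.2079], [0.5359, 0.2044], [0.535, 0.2042]]Traceback (most recent call last):
  File "<stdin>", line 13, in <module>
  File "<stdin>", line 7, in top
    return _wrapfunc(a, 'argmax', axis=axis, out=out, **kwds)
    return bound(*args, **kwds)
ValueError: attempt to get argmax of an empty sequence
```

```bash
cat >> h.py <<'E'
def edge(d,p,q,horiz,hw=6,thr=None):
    "fit a straight edge between p,q by max gradient; horiz: scan along rows (True = near-vertical edge)"
    g=cv2.GaussianBlur(d['frame'].astype(float).mean(2),(3,3),0);o=[]
    for u in np.linspace(0,1,30):
        x,y=(1-u)*np.array(p)+u*np.array(q)
        if horiz: r=int(round(y));xs=np.arange(int(x)-hw,int(x)+hw+1);gr=np.abs(np.diff(g[r,xs]));k=np.sum(gr**3*(xs[:-1]+.5))/np.sum(gr**3);o.append((k,r))
        else: c=int(round(x));ys=np.arange(int(y)-hw,int(y)+hw+1);gr=np.abs(np.diff(g[ys,c]));k=np.sum(gr**3*(ys[:-1]+.5))/np.sum(gr**3);o.append((c,k))
    return np.array(o)
def eyaw(d,o,z):
    P=np.array([atz(d,x,z)[:2] for x in o],np.float32)
    l=cv2.fitLine(P,cv2.DIST_HUBER,0,.001,.001).ravel();a=np.degrees(np.arctan2(l[1],l[0]))
    return round(float((a+90)%180-90),2),l[2:].round(4)
E
python3 - <<'E'
from h import *
w=cam('wrist')
print('stand',eyaw(w,edge(w,(301,140),(303,262),True),.092),eyaw(w,edge(w,(357,140),(355,262),True),.092))
print('handle',eyaw(w,edge(w,(322,172),(322,194),True,4),.147),eyaw(w,edge(w,(335.5,172),(335.5,194),True,4),.147))
rows([.541,.196,.215],17.7,[.54,.193,.30])
E
python3 -m creep '[[1,0,0,0.06,0],[1,0,0,0.12,0],[1,0,0,0.17,0],[1,0,0,0.17,0],[1,0,0,0.17,0]]'
python3 - <<'E'
from h import *
w=cam('wrist');save(w,'w2.png');f=w['frame']
for r in eyes.regions_of('wrist','wide_blade'): print(r['bbox'],r['confidence'])
t=cam('top');print(t['frame'][190:212,258:284].min(2))
m=cv2.inRange(f,(145,145,145),(255,255,255))
n,l,st,c=cv2.connectedComponentsWithStats(m)
for i in range(1,n):
    if st[i,4]>200:
        print(st[i],c[i])
E
```

```text
stand (-72.0, array([0.5248, 0.1508], dtype=float32)) (-72.09, array([0.5813, 0.1731], dtype=float32))
handle (-72.0, array([0.5355, 0.1963], dtype=float32)) (-72.01, array([0.548, 0.198], dtype=float32))
yaw now 17.75273261684177 tilt [ 1.e-04  1.e-04 -1.e+00] row [0.0051 0.0037 0.17  ] spin 0.0001
clock: 3.75
position: [0.5403, 0.1931, 0.2156]
ee_rot: [-0.0, 0.59, 0.808, 0.0]
contact_force: [0.3, -1.0, 0.8]
width: 0.0855
gripper_force: 0.0
[315.3, 173.4, 340.2, 229.1] 0.83
[424.4, 193.4, 510.6, 273.8] 0.69
[[180 179 178 177 173 165 143 107  94 131 165 173 171 171 169 170 169 168
  155 131 113 106  73  62  93 103]
 [175 172 171 169 168 163 146 106  84 114 147 163 165 164 164 163 160 157
  154 133 113 116  83  60  91 103]
 [166 165 163 161 160 159 148 118  88 105 132 154 161 156 154 152 136 128
  123 113  95  88  77  68  94 103]
 [160 159 157 156 153 152 150 129 103  94 112 140 149 132 116 109 105  98
   95  91  83  79  74  72  91 101]
 [153 151 151 149 147 144 143 131 114  93  89 108 110 101  92  91  92  92
   90  87  84  79  73  65  67  93]
 [148 146 143 142 137 136 132 128 112  91
[... 1480 characters left out ...]
130]
 [ 66  55  51  49  55  47  37  34  34  41  37  36  68 135 173 192 205 211
  216 217 213 207 198 183 163 134]
 [ 51  47  41  37  36  33  36  41  62 101  88  62  64 129 168 189 203 210
  216 215 216 209 200 186 168 139]
 [ 38  60  48  36  35  37  57  99 151 166 163 122  79 122 165 186 200 209
  214 218 215 210 202 190 173 145]]
[    0     0   170    95 14008] [78.72765563 42.21980297]
[291 143  76  13 559] [323.11091234 146.70661896]
[320 191  19  39 724] [329.0538674  209.66022099]
[    0   204   134   161 10525] [ 60.81567696 280.5791924 ]
[295 284  25  24 413] [306.18644068 298.58837772]
[339 292  23  16 283] [350.2155477  300.98233216]
[321 298  17  15 241] [328.90041494 305.29045643]
```

View pics/w2.png

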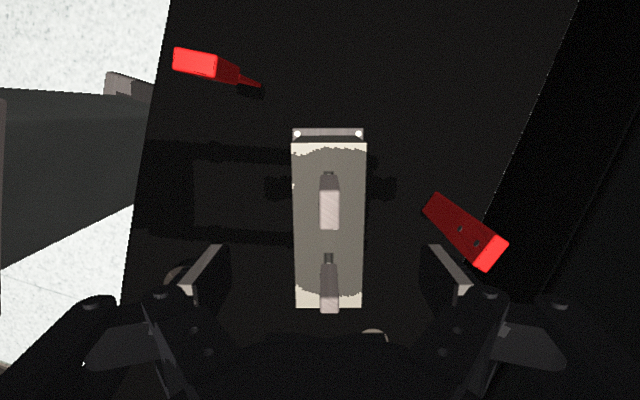

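The view shows the wide handle's top at (329,210) centred between the fingers. It also shows that the red look-alike at (490,253) sits ahead to the right, away from the fingers once over the blade.

Run:
```python
from h import *
w=cam('wrist');p2=manip.get_state()['position'];p1=np.array([.5393,.1937,.3001])
r2=ray(w,(329.1,210));o,v=ray(w,(328.8,183.2));r1=(o+p1-p2,v)
X=tri([r1,r2]);print(X,atz(w,(329.1,210),.147))
print('stand',eyaw(w,edge(w,(292,150),(296,300),True),.092),eyaw(w,edge(w,(367,150),(362,300),True),.092))
rows([X[0],X[1],.12],18,[.540,.193,.215])
print('red',[atz(w,(490,253),.14)])
```

```text
[0.54184893 0.19956004 0.15356959] [0.54280965 0.19770704 0.147     ]
stand (-72.12, array([0.523 , 0.1574], dtype=float32)) (-72.1, array([0.5776, 0.1842], dtype=float32))
yaw now 17.703328882246616 tilt [ 3.3e-03  9.0e-04 -1.0e+00] row [0.0114 0.0069 0.19  ] spin -0.0008
red [array([0.66456939, 0.19991436, 0.14      ])]
```

```bash
python3 -m creep '[[1,0.007,0.006,0.05,-0.001],[1,0.007,0.006,0.1,-0.001],[1,0.007,0.006,0.15,-0.001],[1,0.007,0.006,0.19,-0.001],[1,0.007,0.006,0.196,-0.001],[1,0.007,0.006,0.196,-0.001]]'
python3 -m creep '[[0,0,0,0,0],[0,0,0,0,0],[0,0,0,0,0],[0,0,0,0,0],[0,0,0,0,0],[0,0,0,0,0],[0,0,0,0,0],[0,0,0,0,0]]' 50
```

```text
clock: 4.55
position: [0.5424, 0.1973, 0.1178]
ee_rot: [0.0, 0.587, 0.809, 0.0]
contact_force: [0.4, -0.1, 0.3]
width: 0.0855
gripper_force: 0.0
clock: 5.35
position: [0.5421, 0.1973, 0.1178]
ee_rot: [0.0, 0.587, 0.809, 0.0]
contact_force: [-0.7, -0.5, 4.5]
width: 0.0134
gripper_force: 49.6
```

```bash
python3 -m creep '[[0,0,0,-0.03,0],[0,0,0,-0.08,0],[0,0,0,-0.15,0],[0,0,0,-0.22,0],[0,0,0,-0.29,0],[0,0,0,-0.36,0],[0,0,0,-0.38,0],[0,0,0,-0.38,0],[0,0,0,-0.38,0]]' 60
python3 - <<'E'
from h import *
w=cam('wrist');save(w,'w3.png');st=manip.get_state();print(st['contact_force'],st['moment'],st['width'],st['position'])
t=cam('top');s=cam('scene')
for n in('top','scene'):
  for l in ('gap_mouth','fixed_plate','sprung_plate'):
    for r in eyes.place_of(n,l): print(n,l,r['centre'],r['confidence'])
b=t['frame'][160:250,385:450]
cv2.imwrite('pics/fx.png',cv2.cvtColor(cv2.resize(b,None,fx=6.5,fy=6.5,interpolation=2),cv2.COLOR_RGB2BGR))
rows([.5255,-.194,.307],15,[.5424,.1973,.3078])
E
```

```text
clock: 6.25
position: [0.5411, 0.197, 0.3053]
ee_rot: [-0.001, 0.587, 0.809, -0.001]
contact_force: [-0.0, -0.2, -1.1]
width: 0.0132
gripper_force: 59.1
[-0.60820162  0.12400105 -2.07952543] [-0.00148516 -0.0242637   0.00801765] 0.013608349464187815 [0.54088508 0.19696293 0.30483038]
top gap_mouth [427.9, 206.1] 0.79
top fixed_plate [341.3, 245.9] 0.69
top fixed_plate [416.4, 208.2] 0.59
top sprung_plate [419.4, 207.5] 0.66
scene gap_mouth [417.3, 237.5] 0.77
scene fixed_plate [413.0, 261.5] 0.95
yaw now 18.06026901335613 tilt [-6.e-04 -1.e-04 -1.e+00] row [-0.7336 -0.2748  0.0017] spin 0.0085
```

View pics/fx.png

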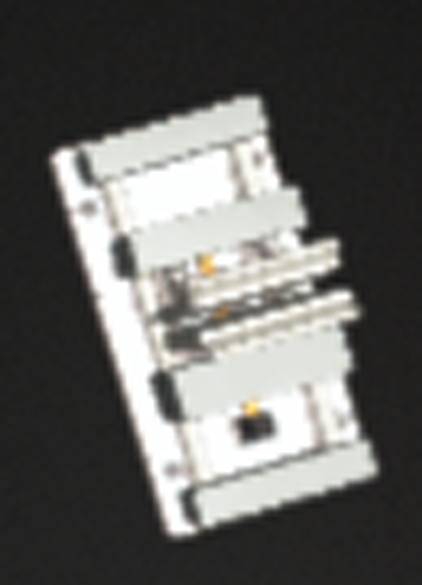

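The crop shows the two lip bars at top px roughly (427,201) and (428,209), with the gap between them. The yaw is around 16–18°. I'll move near the mouth and measure with the wrist camera.

```bash
python3 -m creep '[[0,-0.08,-0.04,0,0.004],[0,-0.16,-0.08,0,0.004],[0,-0.24,-0.12,0,0.004],[0,-0.32,-0.16,0,0.004],[0,-0.4,-0.2,0,0.004],[0,-0.48,-0.235,0,0.004],[0,-0.53,-0.26,0,0.004],[0,-0.5525,-0.269,0,0.004],[0,-0.5525,-0.269,0,0.004],[0,-0.5525,-0.269,0,0.004]]'
python3 - <<'E'
from h import *
w=cam('wrist');save(w,'w4.png');st=manip.get_state();print(st['contact_force'],st['width'],st['position'])
for l in ('gap_mouth','fixed_plate','sprung_plate','fixture','wide_blade'):
    for r in eyes.place_of('wrist',l): print(l,np.round(r['centre'],1),r['confidence'],atz(w,r['centre'],.111))
E
```

```text
clock: 7.7
position: [0.4998, -0.1062, 0.3073]
ee_rot: [-0.0, 0.597, 0.802, 0.001]
contact_force: [-0.6, 0.9, -0.8]
width: 0.0135
gripper_force: 59.0
[-0.19217465  0.63074879 -0.81002047] 0.013613429069551016 [ 0.49987061 -0.10586253  0.30729409]
fixed_plate [319.4 233.6] 0.86 [ 0.51203817 -0.16795241  0.111     ]
fixture [321.5 221.5] 0.73 [ 0.51024414 -0.15378267  0.111     ]
wide_blade [324.6 200.2] 0.71 [ 0.50656891 -0.12975924  0.111     ]
```

View pics/w4.png

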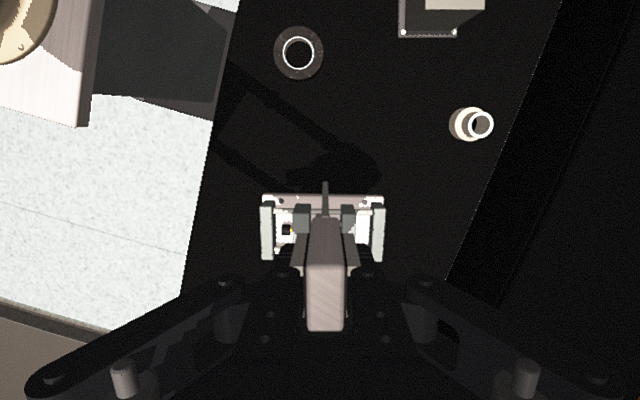

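The hand covers the gap here, though the end blocks show at columns 267 and 378. I'll move past the fixture so it appears above the handle in the picture.

```bash
python3 -m creep '[[0,-0.08,0,0,0],[0,-0.16,0,0,0],[0,-0.24,0,0,0],[0,-0.3,0,0,0],[0,-0.32,0,0,0],[0,-0.32,0,0,0],[0,-0.32,0,0,0]]'
python3 - <<'E'
from h import *
w=cam('wrist');save(w,'w5.png');st=manip.get_state();print(st['contact_force'],st['width'],st['position'])
for l in ('gap_mouth','fixed_plate','sprung_plate','fixture','wide_blade'):
    for r in eyes.place_of('wrist',l): print(l,np.round(r['centre'],1),r['confidence'],atz(w,r['centre'],.111))
b=w['frame'][40:240,210:430]
cv2.imwrite('pics/w5c.png',cv2.cvtColor(cv2.resize(b,None,fx=3,fy=3,interpolation=2),cv2.COLOR_RGB2BGR))
E
```

```text
clock: 8.7
position: [0.5452, -0.2591, 0.3071]
ee_rot: [-0.001, 0.597, 0.802, 0.0]
contact_force: [-0.2, 0.6, -0.7]
width: 0.0135
gripper_force: 59.0
[0.52801553 0.50648066 0.32662547] 0.013210533419362609 [ 0.54514276 -0.25879887  0.30741653]
gap_mouth [322.4 198.8] 0.69 [ 0.54905279 -0.28171911  0.111     ]
gap_mouth [318.7 109.5] 0.63 [ 0.51918104 -0.19449471  0.111     ]
gap_mouth [319.7 109.4] 0.46 [ 0.52010704 -0.19411607  0.111     ]
fixed_plate [319.1 110.1] 0.79 [ 0.51972708 -0.19493672  0.111     ]
sprung_plate [323.8 109. ] 0.65 [ 0.52390471 -0.19257257  0.111     ]
fixture [321.  112.2] 0.89 [ 0.52211936 -0.196343    0.111     ]
wide_blade [321.5 201.9] 0.78 [ 0.54911322 -0.28528969  0.111     ]
```

View pics/w5c.png

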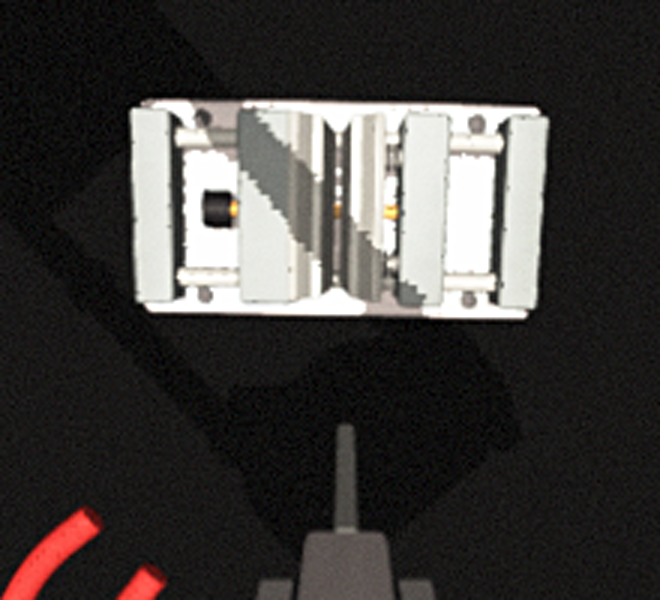

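The crop shows the fixture cleanly, with the gap at about px (322,108), turned slightly clockwise. The blade tip is at px (325,182). Next I measure the yaw, mouth and tip precisely.

Run:
```python
from h import *
w=cam('wrist')
C=lambda x,y:(210+x/3,40+y/3)
for n,a,b,z in [('Lblk out',(131,115),(138,295),.047),('Rblk out',(548,122),(537,300),.047),('headL',(240,112),(241,295),.1),('headR',(448,118),(443,300),.1),
  ('lipR out',(385,118),(378,295),.118)]:
    o=edge(w,C(*a),C(*b),True,4); print(n,eyaw(w,o,z), o[[0,-1]].round(1).tolist())
for n,a,b,z in [('base top',(160,101),(520,108),.014),('base bot',(160,311),(510,317),.014)]:
    o=edge(w,C(*a),C(*b),False,4);print(n,eyaw(w,o,z))
g=cv2.GaussianBlur(w['frame'].astype(float).mean(2),(1,5),0)
for r in (80,86,120,130,136): print(r,g[r,300:345].round().astype(int).tolist())
for r in (184,190,200): print(r,g[r,315:335].round().astype(int).tolist())
p=manip.get_state();print('tcp',p['position'])
# predicted tip geometry: tip centre at tcp - ..., project
q=p['ee_rot'];R=Ro.from_quat([*q[1:],q[0]]).as_matrix()
for dz in (.110,.025): print('blade proj z',dz,proj(w,[p['position']+R@np.array([u,v,dz]) for u,v in ((.014,-.002),(.014,.002),(.014,0),(-.014,0))]).round(1).tolist())
```

```text
Lblk out (-74.41, array([ 0.4457, -0.2237], dtype=float32)) [[252.7, 78.0], [254.9, 138.0]]
Rblk out (-74.43, array([ 0.5986, -0.1657], dtype=float32)) [[391.9, 81.0], [387.9, 140.0]]
headL (-74.34, array([ 0.4876, -0.1976], dtype=float32)) [[288.4, 77.0], [289.0, 138.0]]
headR (-74.35, array([ 0.5574, -0.1791], dtype=float32)) [[359.8, 79.0], [356.8, 140.0]]
lipR out (-77.6, array([ 0.5375, -0.1892], dtype=float32)) [[335.7, 79.0], [337.3, 138.0]]
base top (15.77, array([ 0.5064, -0.1512], dtype=float32))
base bot (15.64, array([ 0.534, -0.236], dtype=float32))
80 [223, 233, 233, 231, 232, 228, 229, 238, 230, 190, 176, 177, 170, 178, 252, 255, 255, 192, 102, 191, 248, 253, 254, 254, 250, 217, 152, 246, 255, 254, 226, 193, 189, 187, 193, 244, 239, 227, 234, 255, 255, 255, 239, 143, 146]
86 [118, 118, 135, 176, 211, 206, 195, 231, 231, 192, 176, 177, 170, 180, 253, 255, 255, 191, 71, 61, 62, 102, 232, 189, 90, 71, 99, 254, 255, 254, 228, 193, 189, 187, 199, 249, 242, 229, 184, 199, 243, 233, 171, 78, 167]
120 [233, 233, 235, 234, 234, 233, 236, 239, 204, 160, 156, 127, 100, 113, 155, 
[... 349 characters left out ...]
 181, 231]
136 [233, 232, 233, 233, 233, 234, 237, 249, 226, 173, 176, 175, 173, 229, 254, 255, 227, 135, 166, 201, 234, 244, 247, 240, 214, 131, 140, 165, 159, 128, 116, 114, 113, 118, 152, 143, 128, 158, 170, 173, 137, 79, 63, 105, 118]
184 [13, 16, 10, 15, 14, 16, 14, 44, 72, 78, 76, 79, 60, 30, 13, 12, 16, 12, 15, 13]
190 [15, 17, 12, 14, 15, 6, 18, 57, 75, 76, 77, 76, 70, 37, 12, 10, 17, 14, 16, 14]
200 [16, 12, 13, 8, 13, 12, 22, 59, 74, 73, 73, 73, 74, 48, 20, 12, 14, 11, 14, 15]
tcp [ 0.54537023 -0.25968743  0.30763806]
blade proj z 0.11 [[322.5, 182.2], [327.7, 182.2], [325.1, 182.2], [325.0, 216.6]]
blade proj z 0.025 [[321.4, 217.7], [329.2, 217.7], [325.3, 217.7], [325.2, 267.0]]
```

Run:
```python
from h import *
w=cam('wrist');t=cam('top')
a=atz(w,(321.98,83),.111);b=atz(w,(321.15,133),.111);m=atz(w,(321.55,108.3),.111)
d=b-a;print('mouth',m,'yaw',np.degrees(np.arctan2(d[1],d[0])))
# end block midpoint cross-check
L=atz(w,(253.8,108),.047);R=atz(w,(389.9,110.5),.047);print('blocks mid',(L+R)/2, np.linalg.norm(L-R))
B=(atz(w,C,.014) for C in [])
print(atz(t,(427,204.8),.111))
p=manip.get_state()['position']
rows([m[0],m[1],.247],15.62,None);rows([m[0],m[1],.247],15.62,[.5452,-.2591,.3073])
```

```text
mouth [ 0.52197006 -0.19351526  0.111     ] yaw -74.38081963886552
blocks mid [ 0.52183264 -0.19360541  0.047     ] 0.16270611344288827
[ 0.52263063 -0.1952015   0.111     ]
yaw now 16.648483065914213 tilt [ 3.e-04 -1.e-04 -1.e+00] row [ 0.1409 -0.0069  0.121 ] spin 0.0029
yaw now 16.648483065914213 tilt [ 3.e-04 -1.e-04 -1.e+00] row [ 0.139  -0.007   0.1206] spin 0.0029
```

```bash
python3 -m creep '[[0,0.05,-0.003,0,0.003],[0,0.1,-0.006,0,0.003],[0,0.13,-0.007,0.03,0.003],[0,0.139,-0.007,0.07,0.003],[0,0.139,-0.007,0.1,0.003],[0,0.139,-0.007,0.12,0.003],[0,0.139,-0.007,0.12,0.003],[0,0.139,-0.007,0.12,0.003]]'
python3 - <<'E'
from h import *
w=cam('wrist');st=manip.get_state();print(st['contact_force'],st['width'],st['position'])
rows([.522,-.1935,.247],15.62)
s=cam('scene');b=s['frame'][150:310,360:480];cv2.imwrite('pics/s6.png',cv2.cvtColor(cv2.resize(b,None,fx=3.7,fy=3.7,interpolation=2),cv2.COLOR_RGB2BGR))
E
```

```text
clock: 9.95
position: [0.5226, -0.1952, 0.2477]
ee_rot: [0.0, 0.605, 0.796, 0.0]
contact_force: [0.0, 0.7, -1.7]
width: 0.0132
gripper_force: 58.9
[-0.58528955  0.96072547 -1.77912605] 0.012974456096536972 [ 0.52277746 -0.19528987  0.24801057]
yaw now 15.520982780115293 tilt [ 1.3e-03 -6.0e-04 -1.0e+00] row [ 0.0039 -0.0005  0.002 ] spin -0.0003
```

View pics/s6.png

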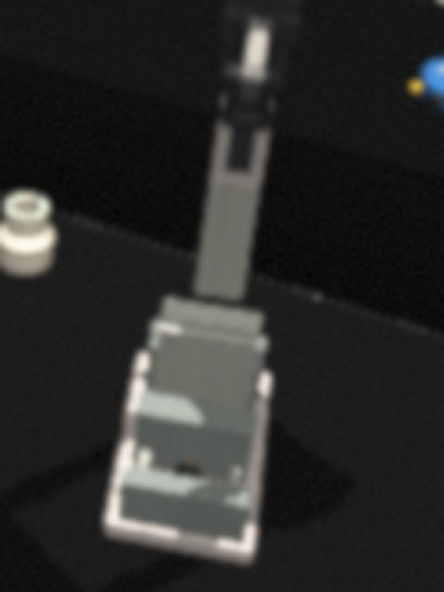

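The picture shows the blade upright and centred over the mouth along the plates. Now I lower it, fast at first and then feeling for contact.

```bash
python3 -m creep '[[0,0.003,0,0.01,0],[0,0.003,0,0.025,0],[0,0.003,0,0.04,0],[0,0.003,0,0.055,0],[0,0.003,0,0.07,0],[0,0.003,0,0.085,0],[0,0.003,0,0.095,0],[0,0.003,0,0.1,0],[0,0.003,0,0.1,0],[0,0.003,0,0.1,0]]'
python3 - <<'E'
from h import *
F=[];Z=[];
for i in range(6): cam('wrist');s=manip.get_state();F.append(s['contact_force']);Z.append(s['position'])
print(np.mean(F,0),np.std(F,0),np.mean(Z,0),s['moment'])
rows([.522,-.1935,.247],15.62)
E
```

```text
clock: 11.05
position: [0.522, -0.1935, 0.1975]
ee_rot: [0.0, 0.605, 0.796, 0.0]
contact_force: [-0.0, 0.1, -2.0]
width: 0.0132
gripper_force: 58.9
[ 0.04341611  0.18524062 -0.96311538] [0.24502515 0.37760349 0.34179875] [ 0.52202401 -0.19349085  0.19762549] [-0.05017253 -0.02868328 -0.00176912]
yaw now 15.53859952759926 tilt [ 5.e-04 -1.e-04 -1.e+00] row [-0.0002  0.0001 -0.0989] spin -0.0002
```

```bash
cat > f.py <<'E'
from h import *
F=[];Z=[]
for i in range(4): cam('wrist');s=manip.get_state();F.append(s['contact_force']);Z.append(s['position'])
print('MEAN',np.mean(F,0).round(2),np.mean(Z,0).round(4),s['moment'].round(3),s['width'])
E
python3 -m creep '[[0,0,0,0.006,0],[0,0,0,0.012,0],[0,0,0,0.018,0],[0,0,0,0.022,0],[0,0,0,0.022,0],[0,0,0,0.022,0]]'; python3 f.py
python3 -m creep '[[0,0,0,0.003,0],[0,0,0,0.006,0],[0,0,0,0.006,0],[0,0,0,0.006,0]]'; python3 f.py
```

```text
clock: 11.95
position: [0.5218, -0.1934, 0.1862]
ee_rot: [-0.0, 0.605, 0.796, 0.0]
contact_force: [0.0, -0.1, -1.1]
width: 0.0135
gripper_force: 58.9
MEAN [-0.02  0.   -1.15] [ 0.5219 -0.1934  0.1864] [-0.002  0.029  0.035] 0.013267372646711227
clock: 12.55
position: [0.5218, -0.1934, 0.1832]
ee_rot: [-0.0, 0.605, 0.796, 0.0]
contact_force: [1.2, 0.1, -1.4]
width: 0.0133
gripper_force: 58.9
MEAN [-0.26 -0.08 -1.2 ] [ 0.5218 -0.1934  0.1833] [ 0.015 -0.034 -0.024] 0.013435325314886448
```

```bash
for i in 1; do :; done
python3 -m creep '[[0,0,0,0.002,0],[0,0,0,0.004,0],[0,0,0,0.004,0],[0,0,0,0.004,0]]'; python3 f.py
python3 -m creep '[[0,0,0,0.002,0],[0,0,0,0.004,0],[0,0,0,0.004,0],[0,0,0,0.004,0]]'|grep -E 'force'; python3 f.py
python3 -m creep '[[0,0,0,0.002,0],[0,0,0,0.004,0],[0,0,0,0.004,0],[0,0,0,0.004,0]]'|grep -E 'force'; python3 f.py
```

```text
clock: 13.15
position: [0.5218, -0.1934, 0.1812]
ee_rot: [-0.0, 0.605, 0.796, 0.0]
contact_force: [-0.8, 0.2, -1.1]
width: 0.0132
gripper_force: 58.9
MEAN [-0.35 -0.04 -1.17] [ 0.5218 -0.1934  0.1813] [ 0.007 -0.061 -0.007] 0.013196302611206221
contact_force: [0.8, 0.6, -0.9]
gripper_force: 59.0
MEAN [ 0.25 -0.22 -1.1 ] [ 0.5218 -0.1934  0.1793] [0.018 0.03  0.014] 0.013246426323732474
contact_force: [-0.1, 0.2, -2.1]
gripper_force: 59.0
MEAN [ 0.36  0.22 -1.56] [ 0.5218 -0.1934  0.1772] [-0.075 -0.034  0.003] 0.013217106668814977
```

```bash
python3 -m creep '[[0,0,0,0.002,0],[0,0,0,0.004,0],[0,0,0,0.004,0],[0,0,0,0.004,0]]'|grep -E 'force'; python3 f.py
python3 -m creep '[[0,0,0,0.002,0],[0,0,0,0.004,0],[0,0,0,0.004,0],[0,0,0,0.004,0]]'|grep -E 'force'; python3 f.py
python3 -m creep '[[0,0,0,0.002,0],[0,0,0,0.004,0],[0,0,0,0.004,0],[0,0,0,0.004,0]]'|grep -E 'force'; python3 f.py
```

```text
contact_force: [0.3, 0.8, -0.4]
gripper_force: 59.2
MEAN [0.13 0.22 0.54] [ 0.522  -0.1935  0.1754] [-0.019 -0.018 -0.021] 0.013179183963275666
contact_force: [-0.3, 0.7, 1.8]
gripper_force: 59.5
MEAN [-0.02 -0.06  2.55] [ 0.522  -0.1935  0.1735] [-0.004 -0.095 -0.004] 0.013346042035668065
contact_force: [0.2, 0.0, 4.2]
gripper_force: 59.9
MEAN [ 0.83 -0.03  4.98] [ 0.522  -0.1935  0.1715] [-0.032 -0.043 -0.038] 0.013316498145034815
```

The push has risen about 6.1 N from the −1.15 N baseline, at a tip depth of about 50 mm. I'll let it settle, confirm it is steady, and check squareness.

```bash
python3 -m creep '[[0,0,0,0,0],[0,0,0,0,0],[0,0,0,0,0],[0,0,0,0,0],[0,0,0,0,0]]'; python3 f.py
python3 - <<'E'
from h import *
rows([.522,-.1935,.1715],15.62)
s=cam('scene');b=s['frame'][150:310,360:480];cv2.imwrite('pics/s7.png',cv2.cvtColor(cv2.resize(b,None,fx=3.7,fy=3.7,interpolation=2),cv2.COLOR_RGB2BGR))
E
```

```text
clock: 16.85
position: [0.522, -0.1935, 0.1714]
ee_rot: [0.0, 0.605, 0.796, 0.0]
contact_force: [-0.3, 0.4, 4.6]
width: 0.0131
gripper_force: 59.9
MEAN [ 0.44 -0.44  5.15] [ 0.522  -0.1935  0.1714] [-0.048 -0.04   0.028] 0.013244303061762762
yaw now 15.539625753626392 tilt [ 4.e-04 -2.e-04 -1.e+00] row [-0.      0.     -0.0001] spin -0.0002
```

View pics/s7.png

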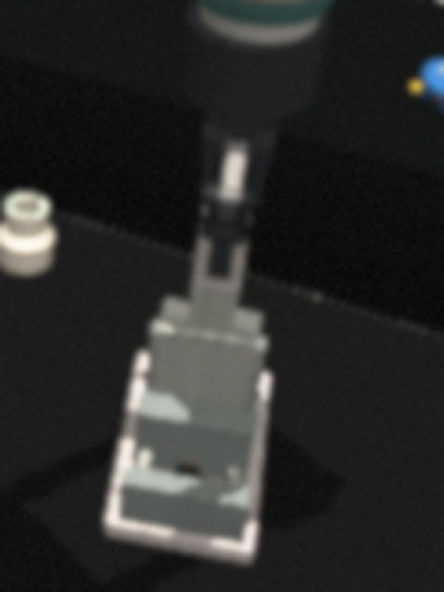

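The picture shows the blade upright between the plates, still gripped. The force is steady and the yaw is within 0.1° of the plates.

```bash
python3 -c "
from rig import manip
print(manip.sign_off())"
```

```text
the job is handed in; nothing more can be done
None
```

Handed in at about 17 s of robot time: the wide blade sits upright and square in the gap, still gripped, tip about 50 mm below the mouth, with the push risen about 6 N and holding steady.

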